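# Clear the sloped brush rest and put the shoe brush back on it

### The job

Somebody left the small polish tin on the sloped brush rest under the hook rail: first set it down in the empty wooden tray, flat and lid up. Then lay the shoe brush back on the sloped rest, bristles down flat on the slope, lengthwise along it, centred, with its long side down against the lip, and let go. Set both down rather than dropping them, and leave everything else on the shelf where it stands.

Things in the scene. Friction and masses are not known exactly. Their poses are not given: they have to be found in the camera images.
- tin: Small flat round polish tin, 62 mm across and 25 mm high; the aluminium lid is its upper 14 mm. It starts lying lid-out on the slope of the rest, touching the lip. Origin: centre of its underside; z axis from underside to lid. About 90 g.
- brush: Shoe brush lying bristles down on the shelf before the rest. Dark wooden back 160 x 54 x 22 mm (from 20 to 42 mm above the bristle face) over a stiff black bristle block 150 x 48 x 20 mm. Origin: centre of the bristle face; z from bristles to back, y along its length, both ends alike. About 180 g.
- ledge: Sloped oak board of the brush rest, fixed, rising 28 degrees away from the robot. Origin: on its upper face, mid-length, at the lip's inner face, 55 mm above the shelf. x up the slope (board 0 to 66 mm), y along the lip (-100 to 100 mm), z out of the face. Lip at the lower, near edge: 8 mm thick (x -8 to 0), 8 mm above the face. A brush against the lip has its origin at x = 24 mm.
- rest: Fixed stand of the ledge, base 100 x 300 x 10 mm; origin under its middle, x away from the robot, z up. A 12 mm steel hook rail 340 mm long along y runs over the slope at x 25, z 215 mm, on 12 mm uprights at x 25, y -135 and 135 mm; a blue dauber hangs at y 158 mm (x -10 to 26, z 77 to 202 mm). The rail bars a straight-down approach: come in along the slope's normal.
- tray_empty: Empty square plywood tray, fixed, outside 126 x 126 mm, 16 mm high, walls and floor 5 mm thick (inside 116 x 116 mm). Origin: centre of its underside, inner floor 5 mm above it; z up. It may stand on the left or the right.
- tray_full: A second tray, the same in all, fixed on the other side, in which the big tin lies.
- big_tin: Bystander: larger flat round tin, 80 mm across, 28 mm high, lying in the other tray. Origin: centre of its underside.
- pot: Bystander: brown ceramic pot with closed knobbed lid, 124 mm across, 136 mm high, at the back left. Origin: centre of its underside.
- shoe_tree: Bystander: white plastic shoe tree, about 200 mm long, 60 mm wide, 34 mm high, at the back right. Origin: on its underside near its middle, x along its length.
- jar: Bystander: glass cream jar, 48 mm across, 55 mm high, near the robot on the left. Origin: centre of its underside.
- can: Bystander: aluminium can, 52 mm across, 70 mm high, near the robot on the right. Origin: centre of its underside.
- key_bowl: Bystander: white ceramic bowl, 90 mm across, 40 mm high, at the right beside the tray. Origin: centre of its underside.
Mind the look-alikes: they are no part of the job. Leave any green or yellow look-alike of the tray_empty alone. There is more than one size of the brush; the job needs the larger.

How it is judged:
On the way, in this order (a step that is already met when the one before it is completed fails the run):
1. the small tin lies flat in the empty tray, lid up, released (x of tin in the frame of tray_empty between -0.032 and 0.032 m and y of tin in the frame of tray_empty between -0.032 and 0.032 m and z of tin in the frame of tray_empty below 0.009 m and angle between tin's own z axis and vertical below 0.1 rad and contact force between tin and the fingers below 0.1 N), for 0.2 s.
2. the brush lies on the sloped rest against the lip, bristles down, released (x of brush in the frame of ledge between 0.018 and 0.032 m and y of brush in the frame of ledge between -0.025 and 0.025 m and z of brush in the frame of ledge between -0.004 and 0.005 m and angle between the y axis of brush and the y axis of ledge, either way round below 0.1 rad and angle between the z axis of brush and the z axis of ledge, either way round below 0.08 rad and contact force between brush and the fingers below 0.1 N), for 0.2 s.
At the end, for the whole second after the job is handed in: Tin flat (0.1 rad), lid up on the floor of the formerly empty tray, within 32 mm of its centre each way; brush bristles down flat on the slope (0.08 rad), along the lip within 0.1 rad, within 25 mm of the middle and 8 mm of touching the lip; both released and at rest (all of step 1 and all of step 2 and linear speed of each of tin, brush below 0.02 m/s).
It fails at once if a bystander (big tin, pot, shoe tree, jar, can or key bowl) is shifted more than 25 mm (distance of any of big_tin, pot, shoe_tree, jar, can, key_bowl from where it was at the start of the episode above 0.025 m).
It fails at once if the tin is dropped or flung: faster than 0.6 m/s while no finger touches it (linear speed of tin above 0.6 m/s and contact force between tin and the fingers below 0.1 N).
It fails at once if the brush is dropped or flung: faster than 0.6 m/s while no finger touches it (linear speed of brush above 0.6 m/s and contact force between brush and the fingers below 0.1 N).
It also fails if it takes over 56 s, if anything falls off the work surface, if the arm or the gripper's body presses on something with over 40 N, if the wrist force passes 120 N, or if a joint passes its speed limit or range.

### The arm

A 6-joint arm with a two-finger parallel gripper is mounted at the origin on the work surface. World frame = base frame: x ahead of the robot, y to its left, z up, the work surface at z = 0. Lengths are in m, angles in rad, forces in N, time in s.
With the tool pointing down it reaches from about 0.325 to 0.9 m from the base axis. Payload 6.1 kg.
Tool frame: the origin (TCP) lies where the fingers leave the gripper's body, on its centre line; the fingertips stand 73 mm ahead of it and the grasp point (between the pads) lies 54 mm ahead of it (arm.tip_reach is the distance from the TCP to the fingertips, in m); z points along the fingers, y is the line along which they close (so a half turn about z gives the same grasp; the last joint's range is limited). The gripper opens to 85 mm and grips with 20 to 120 N. Pads are 22 mm wide; open, the fingers measure 114 mm over their backs; the gripper's body (76 mm by 85 mm) begins 54 mm behind the grasp point. The pads swing forward as they close: fully open they stand 13 mm farther back than shut.
Start: joints at [1.222, 0.22, 1.526, -0, 1.395, -0.126], TCP at [0.138, 0.61, 0.304] pointing down, gripper open.
Joint ranges: [-2.98, 2.98], [-0.91, 2.08], [0.09, 2.57], [-1.24, 4.39], [0.2, 2.65], [-2.68, 2.68]. Speed limits (rad/s): [2.57, 2.57, 3.01, 3.14, 3.14, 3.14].

### API

Orientations are given as [roll, pitch, yaw] about the fixed x, y, z axes, in that order (R = Rz(yaw) Ry(pitch) Rx(roll)).
In Python, from cell import arm gives the robot as it stands. The module is installed in compiled form; this text tells all that it offers.
- The arm moves only by the tool drive_tool, never from a script. Its argument "plan" is a list of rows, each an object with "delta_pos": the shift along the tool's x, y, z in units of 15 cm (1.0 is 15 cm), a list of three; "angular": the turn, a rotation vector about the tool's x, y, z in units of pi rad (1.0 is pi rad), a list of three. In form: [{"delta_pos": [tx, ty, tz], "angular": [rx, ry, rz]}, ...]. A call has 1 to 12 rows; each row shifts and turns the commanded pose from where the row before left it, along the tool's axes as they then stand; what a row does not reach is not made up. A row lasts 1/10 s, in which the tool goes at most 50 mm and 8.59 degrees, less where a joint would pass 70% of its speed; a pose out of reach is approached as far as the arm can. A call with a number of a shift or a turn outside -1 to 1 is refused whole. A call with a gripper value outside its range is refused whole. "claw" is the opening, from 0 (shut) to 1 (fully open), set as the call begins (left out, the last holds). The fingers move at their own pace and stop on an object; the grip force is fixed at half the most. Time passes only in rows, so rows that do not move let the fingers close. It gives the time, the measured TCP pose, the force, the opening and the grip force at its end, in the units of the state.
- arm.observe(): the state, without advancing time (a new reading comes with each control period).
- arm.get_image(name): name is "side" or "top" or "wrist"; returns the picture (400x640x3 uint8, red, green, blue); there is no depth.
- arm.camera_params(name): a dict with "mtx" (3x3 intrinsics, pixels), "R" (3x3) and "t" (3): a world point X has camera coordinates R X + t. Camera axes: x right, y down, z forward; pixel columns grow to the right and rows downward; lengths in m; the calibration is good to about 2 mm. A picture is of the moment at which its call begins: read the wrist's pose just before it. camera_params takes no time and is no camera call; for the wrist camera it gives the pose at the moment of the call.
- arm.hand_in(): hands the job in; it is judged then, once.
Trained networks look in the newest picture that a camera, given by its name, has taken for a name from the list of things; names that differ only in an ending like _2 or _b are one class to them, and where a whole thing is asked for, a point or a joint stands for the part that bears it (a point fixed in the world has none). Each returns a list of dicts, best first, with "confidence" (0 to 1); they miss things now and then, are a little off and sometimes report something else, mostly with a low value. They report only what shows in the picture. A call takes as long as a camera call. They do not tell look-alikes from the thing itself.
- arm.recognise(label, camera): "bbox" ([left, top, right, bottom] in pixels, round what is visible of it).
The state is a dict: "time": time; "joint_pos": joint angles; "joint_velocities": joint speeds; "joint_efforts": joint torques, N m; "ee_pos": TCP position; "orientation": TCP orientation; "ft_force": force on the tool from outside, world axes, zero at the start; "torque": the same for the moment, N m; "width": finger opening in m; "gripper_force": force on a finger pad.
Only numpy, scipy, OpenCV 4.12 (cv2) and the standard library are available. Lean on these libraries where they do the work, as an engineer would, in place of code of your own. Each camera call takes 0.05 s, during which the arm holds its last target. There are 200 camera calls.

## Working session

There is one attempt and no reset: what is moved stays moved. The work goes in short steps, Python scripts to look and compute and a tool call to move; the robot and the scene stay as the last step left them, time stands still between calls to the robot, and variables do not carry over. Pictures are saved under pics/ and viewed, at most 10 in all, crops included, and the job is handed in when it is done.

Besides the shell and the picture viewer there is one more tool, called after "Emit:" by a JSON object that holds its "op" and its "data", one argument or row to a line. drive_tool: Moves the arm, as the interface text tells. Shifts and turns lie within -1 to 1; 1 stands for 15 cm of shift or pi rad of turn. Its arguments: {"type":"object","properties":{"plan":{"type":"array"},"claw":{"type":"number"}},"required":["plan"]}

```bash
mkdir -p pics; python3 - <<'E'
from cell import arm
import cv2,numpy as np
for c in("top","side"):
    im=arm.get_image(c); cv2.imwrite(f"pics/{c}0.png",im[:,:,::-1])
    p=arm.camera_params(c); print(c,p["mtx"].round(1).tolist(),p["R"].round(4).tolist(),p["t"].round(4).tolist())
    for n in("tin","brush","tray_empty","rest","ledge","big_tin"):
        print(n,[(d["confidence"],np.round(d["bbox"]).tolist()) for d in arm.recognise(n,c)][:4])
print(arm.observe())
E
```

```text
top [[495.4, 0.0, 324.7], [0.0, 495.4, 199.8], [0.0, 0.0, 1.0]] [[0.0137, -0.9999, -0.0071], [-0.9907, -0.0126, -0.1358], [0.1357, 0.0089, -0.9907]] [-0.1229, 0.4847, 1.6335]
tin [(0.82, [297.0, 152.0, 317.0, 170.0])]
brush [(0.94, [305.0, 228.0, 318.0, 268.0]), (0.74, [269.0, 197.0, 316.0, 217.0])]
tray_empty [(0.93, [367.0, 178.0, 406.0, 218.0]), (0.87, [453.0, 224.0, 498.0, 268.0]), (0.71, [383.0, 235.0, 426.0, 278.0])]
rest [(0.71, [244.0, 130.0, 358.0, 180.0])]
ledge [(0.7, [178.0, 188.0, 217.0, 228.0]), (0.62, [273.0, 142.0, 336.0, 173.0])]
big_tin [(0.83, [182.0, 191.0, 205.0, 213.0])]
side [[474.4, 0.0, 320.7], [0.0, 474.4, 203.0], [0.0, 0.0, 1.0]] [[0.8233, -0.5676, 0.0022], [-0.2837, -0.4148, -0.8646], [0.4917, 0.7112, -0.5025]] [-0.4763, 0.1514, 1.2187]
tin [(0.55, [331.0, 172.0, 351.0, 191.0])]
brush [(0.72, [272.0, 188.0, 313.0, 226.0]), (0.58, [241.0, 217.0, 282.0, 241.0])]
tray_empty [(0.87, [357.0, 330.0, 446.0, 400.0]), (0.68, [328.0, 238.0, 398.0, 281.0]), (0.63, [388.0, 259.0, 422.0, 292.0]), (0.56, [277.0, 274.0, 353.0, 327.0])]
rest [(0.89, [299.0, 118.0, 396.0, 226.0])]
ledge [(0.86, [313.0, 163.0, 374.0, 201.0])]
big_tin [(0.89, [231.0, 159.0, 252.0, 174.0])]
{'time': 0.7, 'joint_pos': array([ 1.22188150e+00,  2.20350465e-01,  1.52647900e+00, -4.48567966e-05,
        1.39469564e+00, -1.26098255e-01]), 'joint_velocities': array([ 0.00041453, -0.00126535,  0.00165893,  0.00013979,  0.00141803,
       -0.00041886]), 'joint_efforts': array([-9.02931843e-04, -4.96698761e+01, -3.89634669e+01, -4.07362759e-04,
        1.03571194e-03,  3.07050436e-05]), 'ee_pos': array([0.13812549, 0.60954773, 0.30394149]), 'orientation': array([3.14153119e+00, 5.23082929e-05, 2.91878394e+00]), 'ft_force': array([-0.11217983,  1.00933913, -0.74048056]), 'torque': array([ 0.02835135, -0.00921463, -0.01729529]), 'gripper_force': 0.0, 'width': 0.08546087071201011}
```

```bash
python3 - <<'E'
import cv2
a=cv2.imread("pics/top0.png")[110:300,150:520]; cv2.imwrite("pics/top1.png",cv2.resize(a,(800,411),interpolation=cv2.INTER_CUBIC))
a=cv2.imread("pics/side0.png")[90:400,170:480]; cv2.imwrite("pics/side1.png",cv2.resize(a,(600,600),interpolation=cv2.INTER_CUBIC))
E
```

```text
(no output)
```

View pics/top1.png

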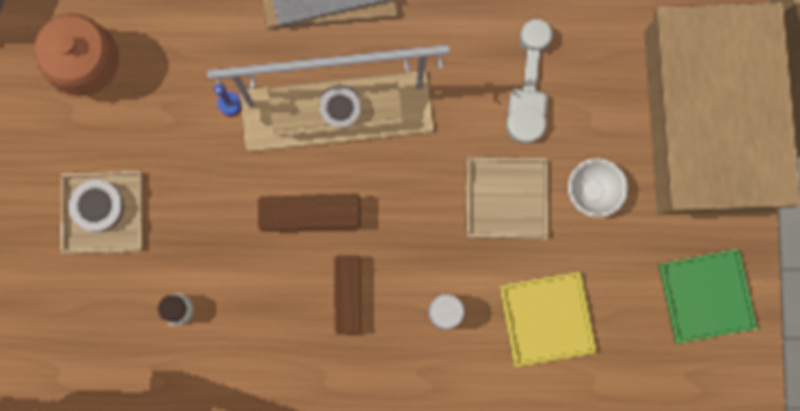

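View pics/side1.png

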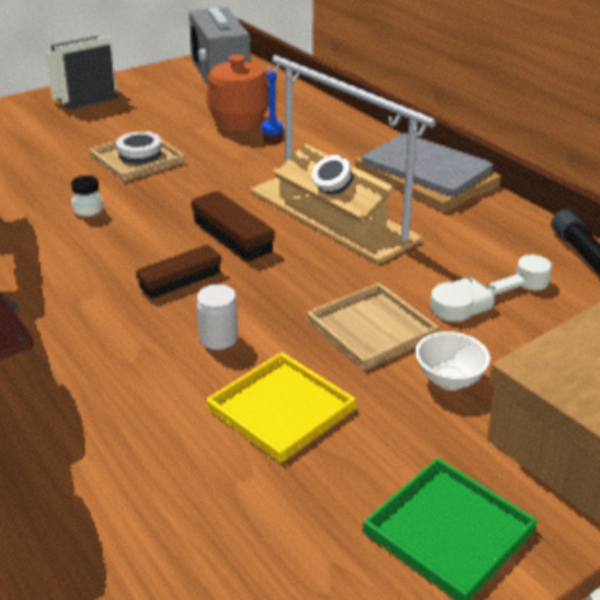

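The top crop shows the rest with the tin at (340,107), the large brush at (310,212) and the small one at (350,295). The empty plywood tray is at (508,198), and the big tin's tray is at (100,210). The yellow and green trays are look-alikes.

```bash
cat > h.py <<'E'
import numpy as np,cv2
from cell import arm
from scipy.spatial.transform import Rotation as Ro
def ray(p,u,v,z):
    R,t,K=map(np.array,(p["R"],p["t"],p["mtx"])); c=-R.T@t; d=R.T@np.linalg.inv(K)@[u,v,1]
    return c+d*(z-c[2])/d[2]
def proj(p,X):
    q=(np.array(p["R"])@np.atleast_2d(X).T).T+p["t"]; q=q@np.array(p["mtx"]).T; return q[:,:2]/q[:,2:]
def tcp():
    o=arm.observe(); return o["ee_pos"],Ro.from_euler("xyz",o["orientation"]).as_matrix(),o
def tool_delta(pt,Rt):
    """shift (units of 15cm) and rotvec (units of pi) in present tool axes"""
    p,R,_=tcp(); return (R.T@(np.array(pt)-p)/.15).round(3),(Ro.from_matrix(R.T@Rt).as_rotvec()/np.pi).round(4)
E
python3 - <<'E'
from h import *
p=arm.camera_params("top")
f=lambda cx,cy,z:ray(p,150+cx/2.162,110+cy/2.162,z).round(3)
print("rail",f(208,74,.215),f(448,50,.215))
print("base near",f(247,150,.01),f(434,131,.01))
print("tin lid",f(340,107,.1))
print("brush",[f(*q,.042) for q in((259,197),(358,195),(359,229),(260,231))])
print("tray",[f(*q,.016) for q in((468,158),(548,158),(549,238),(468,238))])
print("can",f(446,312,.07),"jar",f(174,309,.055), "bowl",f(598,188,.04))
E
```

```text
rail [0.629 0.123 0.215] [ 0.668 -0.214  0.215]
base near [0.558 0.092 0.01 ] [ 0.592 -0.204  0.01 ]
tin lid [ 0.609 -0.058  0.1  ]
brush [array([0.478, 0.067, 0.042]), array([ 0.483, -0.086,  0.042]), array([ 0.431, -0.088,  0.042]), array([0.426, 0.064, 0.042])]
tray [array([ 0.548, -0.258,  0.016]), array([ 0.55 , -0.384,  0.016]), array([ 0.423, -0.385,  0.016]), array([ 0.421, -0.258,  0.016])]
can [ 0.305 -0.221  0.07 ] jar [0.304 0.189 0.055] bowl [ 0.499 -0.457  0.04 ]
```

```bash
cat >> h.py <<'E'
# rest estimate (world)
yaw=.115; RR=Ro.from_euler("z",yaw).as_matrix(); O=np.array([.624,-.049,0])
RL=RR@Ro.from_euler("y",-np.radians(28)).as_matrix()   # ledge axes
LO=O+RR@[-.033,0,.055]
L=lambda x,y,z:LO+RL@[x,y,z]
def Rt(y,z):
    y,z=np.array(y,float),np.array(z,float); return np.stack([np.cross(y,z),y,z],1)
RTIN=Rt(RL[:,1],-RL[:,2])
E
python3 - <<'E'
from h import *
print(arm.tip_reach, arm.tip_reach() if callable(arm.tip_reach) else"")
print(L(.031,-.007,.25),tool_delta(L(.031,-.007,.25),RTIN))
E
```

```text
0.0726 
[ 0.50261913 -0.07006721  0.29029052] (array([-3.371, -3.882,  0.091]), array([-0.0263, -0.154 , -0.1054]))
```

Emit:
{"op": "drive_tool", "data": {
  "plan": [
    {"delta_pos": [-0.187,-0.216,0.005],"angular": [0,0,0]},
    {"delta_pos": [-0.187,-0.216,0.005],"angular": [0,0,0]},
    {"delta_pos": [-0.187,-0.216,0.005],"angular": [0,0,0]},
    {"delta_pos": [-0.187,-0.216,0.005],"angular": [0,0,0]},
    {"delta_pos": [-0.187,-0.216,0.005],"angular": [0,0,0]},
    {"delta_pos": [-0.187,-0.216,0.005],"angular": [0,0,0]},
    {"delta_pos": [-0.187,-0.216,0.005],"angular": [0,0,0]},
    {"delta_pos": [-0.187,-0.216,0.005],"angular": [0,0,0]},
    {"delta_pos": [-0.187,-0.216,0.005],"angular": [0,0,0]},
    {"delta_pos": [-0.187,-0.216,0.005],"angular": [0,0,0]},
    {"delta_pos": [-0.187,-0.216,0.005],"angular": [0,0,0]},
    {"delta_pos": [-0.187,-0.216,0.005],"angular": [0,0,0]}
  ]
}}

```text
time: 1.9
ee_pos: [0.381, 0.1544, 0.2953]
orientation: [3.141, 0.001, 2.919]
ft_force: [-0.4, 0.6, 0.9]
width: 0.0852
gripper_force: 0.0
```

Emit:
{"op": "drive_tool", "data": {
  "plan": [
    {"delta_pos": [-0.187,-0.216,0.005],"angular": [0,0,0]},
    {"delta_pos": [-0.187,-0.216,0.005],"angular": [0,0,0]},
    {"delta_pos": [-0.187,-0.216,0.005],"angular": [0,0,0]},
    {"delta_pos": [-0.187,-0.216,0.005],"angular": [0,0,0]},
    {"delta_pos": [-0.187,-0.216,0.005],"angular": [0,0,0]},
    {"delta_pos": [-0.187,-0.216,0.005],"angular": [0,0,0]},
    {"delta_pos": [0,0,0],"angular": [-0.0053,-0.0308,-0.0211]},
    {"delta_pos": [0,0,0],"angular": [-0.0053,-0.0308,-0.0211]},
    {"delta_pos": [0,0,0],"angular": [-0.0053,-0.0308,-0.0211]},
    {"delta_pos": [0,0,0],"angular": [-0.0053,-0.0308,-0.0211]},
    {"delta_pos": [0,0,0],"angular": [-0.0053,-0.0308,-0.0211]},
    {"delta_pos": [0,0,0],"angular": [0,0,0]}
  ]
}}

```text
time: 3.1
ee_pos: [0.5002, -0.0709, 0.2894]
orientation: [3.14, 0.489, -3.027]
ft_force: [-0.2, -0.2, -1.1]
width: 0.0854
gripper_force: 0.0
```

```bash
python3 - <<'E'
from h import *
p,R,o=tcp(); print(p,o["orientation"],o["joint_pos"].round(3),tool_delta(L(.031,-.007,.25),RTIN))
c=arm.camera_params("wrist"); im=arm.get_image("wrist"); cv2.imwrite("pics/w0.png",im[:,:,::-1])
import pickle; pickle.dump(c,open("w0.pkl","wb"))
v=im[:,:,::-1].copy()
for y in(-.1,.1):
    for a,b in(((0,y,0),(.066,y,0)),((-.008,y,.008),(0,y,.008))): 
        q=proj(c,[L(*a),L(*b)]).astype(int); cv2.line(v,q[0].tolist(),q[1].tolist(),(0,0,255),1)
for x,z in((0,.008),(-.008,.008),(.066,0)):
    q=proj(c,[L(x,-.1,z),L(x,.1,z)]).astype(int); cv2.line(v,q[0].tolist(),q[1].tolist(),(0,0,255),1)
t=np.linspace(0,6.28,60); q=proj(c,[L(.031+.031*np.cos(a),-.007+.031*np.sin(a),.025) for a in t]).astype(np.int32)
cv2.polylines(v,[q],True,(0,255,0),1); cv2.imwrite("pics/w0v.png",v)
print(arm.recognise("tin","wrist"))
E
```

```text
[ 0.50021437 -0.07085753  0.28936466] [ 3.14022378  0.48851287 -3.02748194] [-0.425 -0.349  2.154  0.306  0.933 -2.244] (array([-0.017,  0.003,  0.002]), array([ 0.0003, -0.0001, -0.0002]))
[{'bbox': [283.5, 153.7, 349.6, 223.1], 'confidence': 0.62}]
```

View pics/w0v.png

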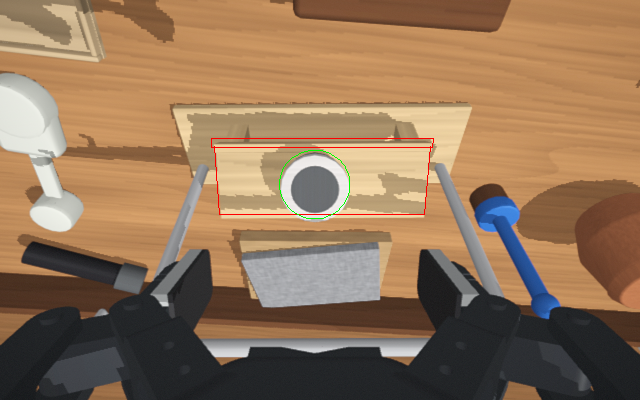

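The overlay matches the image: the ledge and the tin fit to about 1 mm, with the tin centred at pixel (315,187). I'll go in along the normal.

Emit:
{"op": "drive_tool", "data": {
  "plan": [
    {"delta_pos": [-0.017,0.003,0.2],"angular": [0,0,0]},
    {"delta_pos": [0,0,0.25],"angular": [0,0,0]},
    {"delta_pos": [0,0,0.25],"angular": [0,0,0]},
    {"delta_pos": [0,0,0.2],"angular": [0,0,0]},
    {"delta_pos": [0,0,0.15],"angular": [0,0,0]},
    {"delta_pos": [0,0,0.12],"angular": [0,0,0]},
    {"delta_pos": [0,0,0],"angular": [0,0,0]},
    {"delta_pos": [0,0,0],"angular": [0,0,0]}
  ],
  "claw": 1
}}

```text
time: 4.0
ee_pos: [0.5861, -0.0601, 0.1366]
orientation: [3.14, 0.487, -3.026]
ft_force: [1.0, 0.2, 0.1]
width: 0.0855
gripper_force: 0.0
```

Emit:
{"op": "drive_tool", "data": {
  "plan": [
    {"delta_pos": [0,0,0],"angular": [0,0,0]},
    {"delta_pos": [0,0,0],"angular": [0,0,0]},
    {"delta_pos": [0,0,0],"angular": [0,0,0]},
    {"delta_pos": [0,0,0],"angular": [0,0,0]},
    {"delta_pos": [0,0,0],"angular": [0,0,0]},
    {"delta_pos": [0,0,0],"angular": [0,0,0]}
  ],
  "claw": 0
}}

```text
time: 4.6
ee_pos: [0.5859, -0.0607, 0.1388]
orientation: [-3.142, 0.491, -3.026]
ft_force: [-7.5, -0.2, 9.9]
width: 0.0596
gripper_force: 61.5
```

```bash
python3 - <<'E'
from h import *
p,R,o=tcp(); print(RL.T@(p-LO),o["joint_pos"].round(3),o["width"],o["gripper_force"])
im=arm.get_image("wrist"); cv2.imwrite("pics/w1.png",im[:,:,::-1])
E
```

```text
[ 0.03391223 -0.00729265  0.0768717 ] [-0.328  0.097  2.072  0.392  0.559 -2.305] 0.05957204251115856 61.49349628016353
```

View pics/w1.png

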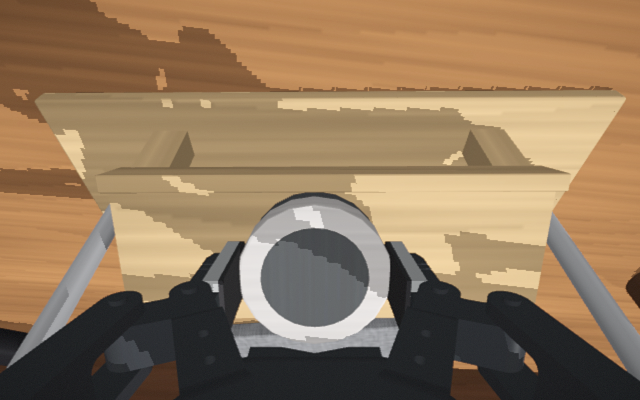

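Tin held at width 60 mm. I'll retreat along the normal, then work out the move to the tray.

Emit:
{"op": "drive_tool", "data": {
  "plan": [
    {"delta_pos": [0,0,-0.1],"angular": [0,0,0]},
    {"delta_pos": [0,0,-0.22],"angular": [0,0,0]},
    {"delta_pos": [0,0,-0.25],"angular": [0,0,0]},
    {"delta_pos": [0,0,-0.25],"angular": [0,0,0]},
    {"delta_pos": [0,0,-0.18],"angular": [0,0,0]},
    {"delta_pos": [0,0,0],"angular": [0,0,0]}
  ]
}}

```text
time: 5.25
ee_pos: [0.5165, -0.0697, 0.2748]
orientation: [-3.137, 0.497, -3.025]
ft_force: [1.1, 0.3, -0.9]
width: 0.0596
gripper_force: 65.5
```

```bash
python3 - <<'E'
from h import *
p,R,o=tcp(); print(p,o["joint_pos"].round(3),o["width"])
RD=Ro.from_euler("xyz",[np.pi,0,2.356]).as_matrix()
d,r=tool_delta([.4855,-.321,.20],RD); print(d,r,np.linalg.norm(d)/.28,np.linalg.norm(r)/.042)
print((RD.T@(np.array([.4855,-.321,.20])-p)/.15).round(3))
im=arm.get_image("wrist"); cv2.imwrite("pics/w2.png",im[:,:,::-1])
print(arm.recognise("tin","wrist"))
E
```

```text
[ 0.51653483 -0.06969511  0.27479151] [-0.405 -0.292  2.141  0.309  0.875 -2.24 ] 0.0595697478211103
[ 0.59  -1.639  0.255] [0.0699 0.1478 0.2808] 6.287586977529615 7.736428025523426
[-1.039 -1.331  0.499]
[{'bbox': [242.1, 188.7, 387.9, 342.7], 'confidence': 0.91}]
```

Emit:
{"op": "drive_tool", "data": {
  "plan": [
    {"delta_pos": [0,0,0],"angular": [0.0087,0.0185,0.0351]},
    {"delta_pos": [0,0,0],"angular": [0.0087,0.0185,0.0351]},
    {"delta_pos": [0,0,0],"angular": [0.0087,0.0185,0.0351]},
    {"delta_pos": [0,0,0],"angular": [0.0087,0.0185,0.0351]},
    {"delta_pos": [0,0,0],"angular": [0.0087,0.0185,0.0351]},
    {"delta_pos": [0,0,0],"angular": [0.0087,0.0185,0.0351]},
    {"delta_pos": [0,0,0],"angular": [0.0087,0.0185,0.0351]},
    {"delta_pos": [0,0,0],"angular": [0.0087,0.0185,0.0351]},
    {"delta_pos": [0,0,0],"angular": [0,0,0]}
  ]
}}

```text
time: 6.25
ee_pos: [0.516, -0.0686, 0.267]
orientation: [-3.137, -0.013, 2.356]
ft_force: [-0.2, 0.0, -1.1]
width: 0.0594
gripper_force: 65.4
```

Emit:
{"op": "drive_tool", "data": {
  "plan": [
    {"delta_pos": [-0.1,-0.13,0.05],"angular": [0,0,0]},
    {"delta_pos": [-0.15,-0.19,0.07],"angular": [0,0,0]},
    {"delta_pos": [-0.15,-0.19,0.07],"angular": [0,0,0]},
    {"delta_pos": [-0.15,-0.19,0.07],"angular": [0,0,0]},
    {"delta_pos": [-0.15,-0.19,0.07],"angular": [0,0,0]},
    {"delta_pos": [-0.15,-0.19,0.07],"angular": [0,0,0]},
    {"delta_pos": [-0.12,-0.16,0.06],"angular": [0,0,0]},
    {"delta_pos": [-0.07,-0.09,0.04],"angular": [0,0,0]},
    {"delta_pos": [0,0,0],"angular": [0,0,0]},
    {"delta_pos": [0,0,0],"angular": [0,0,0]}
  ]
}}

```text
time: 7.25
ee_pos: [0.4844, -0.319, 0.1925]
orientation: [-3.139, -0.011, 2.358]
ft_force: [-1.0, 0.1, -0.3]
width: 0.0594
gripper_force: 65.4
```

```bash
python3 - <<'E'
from h import *
RD=Ro.from_euler("xyz",[np.pi,0,2.356]).as_matrix()
p,R,o=tcp(); print(p,o["joint_pos"].round(3),o["width"],tool_delta([.4855,-.321,.11],RD))
c=arm.camera_params("wrist"); im=arm.get_image("wrist"); v=im[:,:,::-1].copy()
for h,s in((.016,.063),(.016,.058),(.005,.058)):
    q=proj(c,[[.4855+a*s,-.321+b*s,h] for a,b in((1,1),(1,-1),(-1,-1),(-1,1))]).astype(np.int32); cv2.polylines(v,[q],True,(0,0,255),1)
for d in(.0726,.0769):   # tin lid top ring for base at TCP+d
    q=proj(c,[p+R@[.031*np.cos(a),.031*np.sin(a),d-.025] for a in np.linspace(0,6.28,60)]).astype(np.int32); cv2.polylines(v,[q],True,(0,255,0),1)
cv2.imwrite("pics/w3.png",v)
E
```

```text
[ 0.48441713 -0.31900305  0.19249969] [-0.718  0.225  1.739 -0.002  1.188 -1.504] 0.05942239440229768 (array([-0.02 , -0.003,  0.55 ]), array([-0.0007, -0.0035,  0.0006]))
```

View pics/w3.png

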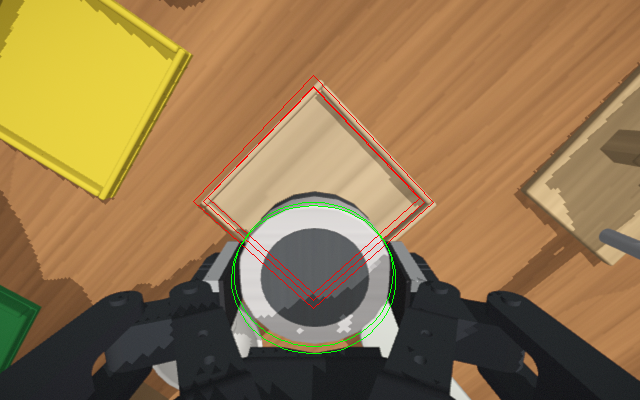

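The tray overlay is within about 2 mm, and the tin is held flat and centred in the fingers. I'll descend and feel for the floor.

Emit:
{"op": "drive_tool", "data": {
  "plan": [
    {"delta_pos": [-0.02,-0.003,0.1],"angular": [0,-0.0035,0]},
    {"delta_pos": [0,0,0.2],"angular": [0,0,0]},
    {"delta_pos": [0,0,0.2],"angular": [0,0,0]},
    {"delta_pos": [0,0,0.12],"angular": [0,0,0]},
    {"delta_pos": [0,0,0.07],"angular": [0,0,0]},
    {"delta_pos": [0,0,0],"angular": [0,0,0]},
    {"delta_pos": [0,0,0],"angular": [0,0,0]}
  ]
}}

```text
time: 8.0
ee_pos: [0.4869, -0.3222, 0.0907]
orientation: [-3.139, 0.003, 2.358]
ft_force: [0.2, -0.3, -0.1]
width: 0.0598
gripper_force: 65.4
```

Emit:
{"op": "drive_tool", "data": {
  "plan": [
    {"delta_pos": [0,0,0.007],"angular": [0,0,0]},
    {"delta_pos": [0,0,0.007],"angular": [0,0,0]},
    {"delta_pos": [0,0,0],"angular": [0,0,0]}
  ]
}}

```text
time: 8.3
ee_pos: [0.4864, -0.3226, 0.0881]
orientation: [-3.139, 0.002, 2.357]
ft_force: [-0.1, -0.3, 0.1]
width: 0.0593
gripper_force: 65.4
```

Emit:
{"op": "drive_tool", "data": {
  "plan": [
    {"delta_pos": [0,0,0.01],"angular": [0,0,0]},
    {"delta_pos": [0,0,0.01],"angular": [0,0,0]},
    {"delta_pos": [0,0,0],"angular": [0,0,0]}
  ]
}}

```text
time: 8.6
ee_pos: [0.486, -0.3223, 0.0843]
orientation: [-3.139, 0.001, 2.357]
ft_force: [-0.4, -0.3, -1.4]
width: 0.0594
gripper_force: 65.5
```

Emit:
{"op": "drive_tool", "data": {
  "plan": [
    {"delta_pos": [0,0,0.007],"angular": [0,0,0]},
    {"delta_pos": [0,0,0.007],"angular": [0,0,0]},
    {"delta_pos": [0,0,0],"angular": [0,0,0]}
  ]
}}

```text
time: 8.9
ee_pos: [0.4861, -0.3224, 0.0841]
orientation: [-3.139, 0.0, 2.357]
ft_force: [-7.2, 4.0, 14.1]
width: 0.0593
gripper_force: 66.8
```

Floor contact at TCP z ≈ 0.084. I'll relax slightly, release, and check.

Emit:
{"op": "drive_tool", "data": {
  "plan": [
    {"delta_pos": [0,0,-0.01],"angular": [0,0,0]},
    {"delta_pos": [0,0,0],"angular": [0,0,0]}
  ]
}}

```text
time: 9.1
ee_pos: [0.4863, -0.3225, 0.0842]
orientation: [-3.139, 0.002, 2.357]
ft_force: [0.5, -0.0, 4.8]
width: 0.0591
gripper_force: 66.1
```

Emit:
{"op": "drive_tool", "data": {
  "plan": [
    {"delta_pos": [0,0,0],"angular": [0,0,0]},
    {"delta_pos": [0,0,0],"angular": [0,0,0]},
    {"delta_pos": [0,0,0],"angular": [0,0,0]},
    {"delta_pos": [0,0,0],"angular": [0,0,0]},
    {"delta_pos": [0,0,0],"angular": [0,0,0]}
  ],
  "claw": 1
}}

```text
time: 9.6
ee_pos: [0.4861, -0.3223, 0.0838]
orientation: [-3.139, 0.001, 2.357]
ft_force: [0.3, 0.3, 0.5]
width: 0.0855
gripper_force: 0.0
```

Emit:
{"op": "drive_tool", "data": {
  "plan": [
    {"delta_pos": [0,0,-0.06],"angular": [0,0,0]},
    {"delta_pos": [0,0,-0.15],"angular": [0,0,0]},
    {"delta_pos": [0,0,-0.25],"angular": [0,0,0]},
    {"delta_pos": [0,0,-0.25],"angular": [0,0,0]},
    {"delta_pos": [0,0,-0.2],"angular": [0,0,0]},
    {"delta_pos": [0,0,0],"angular": [0,0,0]}
  ]
}}

```text
time: 10.2
ee_pos: [0.4886, -0.3239, 0.2272]
orientation: [-3.14, 0.012, 2.357]
ft_force: [0.3, -0.3, 0.7]
width: 0.0849
gripper_force: 0.0
```

```bash
python3 - <<'E'
from h import *
p,R,o=tcp(); print(p,o["joint_pos"].round(3),o["width"])
c=arm.camera_params("wrist"); im=arm.get_image("wrist"); cv2.imwrite("pics/w4.png",im[:,:,::-1])
for d in arm.recognise("tin","wrist"): b=d["bbox"]; print(d,ray(c,(b[0]+b[2])/2,(b[1]+b[3])/2,.025))
# next: brush
BY=.033
RB=Ro.from_euler("xyz",[np.pi,0,np.pi/2+BY]).as_matrix()
T=[.4545,-.011,.25]; print(tool_delta(T,RB),(RB.T@(np.array(T)-p)/.15).round(3))
E
```

```text
[ 0.48863655 -0.32393126  0.22715559] [-0.719  0.188  1.713 -0.003  1.229 -1.504] 0.08489428282452241
{'bbox': [277.9, 142.8, 349.5, 223.7], 'confidence': 0.78} [ 0.4867874  -0.32306025  0.025     ]
(array([ 1.617,  1.317, -0.197]), array([-0.0003,  0.0015,  0.2398])) [ 2.093 -0.159 -0.152]
```

View pics/w4.png

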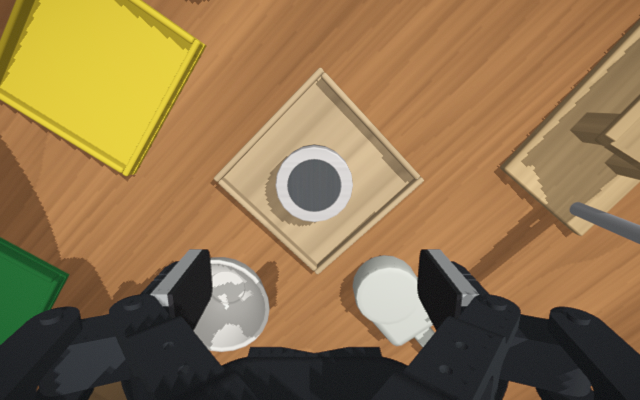

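The tin lies flat in the tray, centred around pixel (314,185) with the tray centre at about (318,170). Next, the brush.

Emit:
{"op": "drive_tool", "data": {
  "plan": [
    {"delta_pos": [0,0,0],"angular": [0,0,0.04]},
    {"delta_pos": [0,0,0],"angular": [0,0,0.04]},
    {"delta_pos": [0,0,0],"angular": [0,0,0.04]},
    {"delta_pos": [0,0,0],"angular": [0,0,0.04]},
    {"delta_pos": [0,0,0],"angular": [0,0,0.04]},
    {"delta_pos": [0,0,0],"angular": [0,0.0015,0.04]},
    {"delta_pos": [0.1,-0.01,-0.01],"angular": [0,0,0]},
    {"delta_pos": [0.25,-0.02,-0.02],"angular": [0,0,0]},
    {"delta_pos": [0.28,-0.02,-0.02],"angular": [0,0,0]},
    {"delta_pos": [0.28,-0.02,-0.02],"angular": [0,0,0]},
    {"delta_pos": [0.28,-0.02,-0.02],"angular": [0,0,0]},
    {"delta_pos": [0.28,-0.02,-0.02],"angular": [0,0,0]}
  ]
}}

```text
time: 11.5
ee_pos: [0.4611, -0.0996, 0.2363]
orientation: [-3.138, -0.003, 1.607]
ft_force: [1.9, -0.1, -0.1]
width: 0.0853
gripper_force: 0.0
```

Emit:
{"op": "drive_tool", "data": {
  "plan": [
    {"delta_pos": [0.28,-0.02,-0.02],"angular": [0,0,0]},
    {"delta_pos": [0.22,-0.02,-0.02],"angular": [0,0,0]},
    {"delta_pos": [0.12,-0.01,-0.01],"angular": [0,0,0]},
    {"delta_pos": [0,0,0],"angular": [0,0,0]},
    {"delta_pos": [0,0,0],"angular": [0,0,0]}
  ]
}}

```text
time: 12.0
ee_pos: [0.4514, -0.0089, 0.2443]
orientation: [-3.139, -0.002, 1.607]
ft_force: [-0.1, -0.9, -0.2]
width: 0.0849
gripper_force: 0.0
```

```bash
python3 - <<'E'
from h import *
p,R,o=tcp(); print(p,o["joint_pos"].round(3),o["width"])
BY=.033; RB=Ro.from_euler("xyz",[np.pi,0,np.pi/2+BY]).as_matrix(); B=np.array([.4545,-.011,0]); Rb=Ro.from_euler("z",BY).as_matrix()
print(tool_delta([.4545,-.011,.1],RB))
c=arm.camera_params("wrist"); im=arm.get_image("wrist"); v=im[:,:,::-1].copy()
q=proj(c,[B+Rb@[a*.027,b*.08,.042] for a,b in((1,1),(1,-1),(-1,-1),(-1,1))]).astype(np.int32); cv2.polylines(v,[q],True,(0,255,0),1)
cv2.imwrite("pics/w5.png",v)
print(arm.recognise("brush","wrist"))
E
```

```text
[ 0.45143347 -0.00888701  0.24432995] [-1.950e-01 -1.520e-01  2.023e+00  1.000e-03  1.273e+00 -2.320e-01] 0.08486507389842679
(array([-0.017,  0.022,  0.962]), array([-0.0008, -0.0006,  0.001 ]))
[{'bbox': [108.3, 219.5, 252.9, 273.6], 'confidence': 0.83}, {'bbox': [290.2, 89.5, 360.3, 277.6], 'confidence': 0.61}]
```

View pics/w5.png

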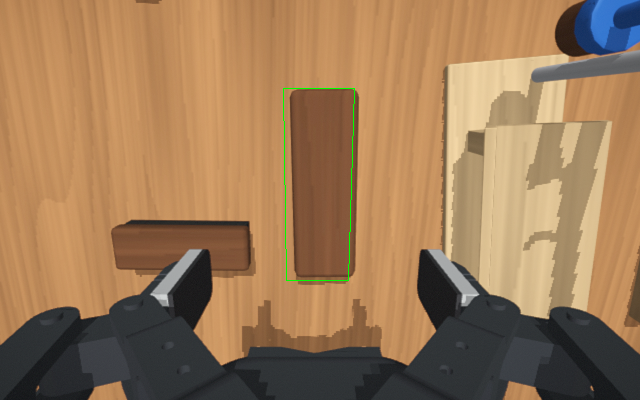

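The brush's actual outline runs from (290,90) to (355,277), about 5 px to the right of my estimate. That puts its centre at x≈0.4585, y≈-0.0095. I'll descend with that correction.

Emit:
{"op": "drive_tool", "data": {
  "plan": [
    {"delta_pos": [-0.006,0.047,0.1],"angular": [0,0,0]},
    {"delta_pos": [0,0,0.24],"angular": [0,0,0]},
    {"delta_pos": [0,0,0.24],"angular": [0,0,0]},
    {"delta_pos": [0,0,0.22],"angular": [0,0,0]},
    {"delta_pos": [0,0,0.14],"angular": [0,0,0]},
    {"delta_pos": [0,0,0.07],"angular": [0,0,0]},
    {"delta_pos": [0,0,0],"angular": [0,0,0]},
    {"delta_pos": [0,0,0],"angular": [0,0,0]}
  ]
}}

```text
time: 12.9
ee_pos: [0.4597, -0.0104, 0.0942]
orientation: [-3.141, -0.002, 1.603]
ft_force: [0.4, 0.2, 1.3]
width: 0.0854
gripper_force: 0.0
```

Emit:
{"op": "drive_tool", "data": {
  "plan": [
    {"delta_pos": [0,0,0.03],"angular": [0,0,0]},
    {"delta_pos": [0,0,0],"angular": [0,0,0]},
    {"delta_pos": [0,0,0],"angular": [0,0,0]}
  ]
}}

```text
time: 13.2
ee_pos: [0.4594, -0.0099, 0.0896]
orientation: [-3.141, -0.002, 1.603]
ft_force: [0.3, 0.4, -0.5]
width: 0.0852
gripper_force: 0.0
```

Emit:
{"op": "drive_tool", "data": {
  "plan": [
    {"delta_pos": [0,0,0],"angular": [0,0,0]},
    {"delta_pos": [0,0,0],"angular": [0,0,0]},
    {"delta_pos": [0,0,0],"angular": [0,0,0]},
    {"delta_pos": [0,0,0],"angular": [0,0,0]},
    {"delta_pos": [0,0,0],"angular": [0,0,0]},
    {"delta_pos": [0,0,0],"angular": [0,0,0]},
    {"delta_pos": [0,0,0],"angular": [0,0,0]}
  ],
  "claw": 0
}}

```text
time: 13.9
ee_pos: [0.4594, -0.0099, 0.0896]
orientation: [-3.141, -0.002, 1.603]
ft_force: [-0.5, 0.3, 5.5]
width: 0.0533
gripper_force: 64.0
```

```bash
python3 - <<'E'
from h import *
p,R,o=tcp(); print(p,o["orientation"],o["joint_pos"].round(3),o["width"],o["ft_force"])
c=arm.camera_params("wrist"); im=arm.get_image("wrist"); v=im[:,:,::-1].copy()
B=np.array([p[0],-.0095,0]); Rb=Ro.from_euler("z",.038).as_matrix()
q=proj(c,[B+Rb@[a*.027,b*.08,.042] for a,b in((1,1),(1,-1),(-1,-1),(-1,1))]).astype(np.int32); cv2.polylines(v,[q],True,(0,255,0),1)
cv2.imwrite("pics/w6.png",v); cv2.imwrite("pics/w6r.png",im[:,:,::-1])
E
```

```text
[ 0.45944184 -0.00991077  0.08955861] [-3.14096419e+00 -1.69328052e-03  1.60333735e+00] [-1.940e-01  1.100e-01  2.101e+00  2.000e-03  9.310e-01 -2.280e-01] 0.05329381879903344 [-0.45844827  0.27146851  5.51689592]
```

View pics/w6.png

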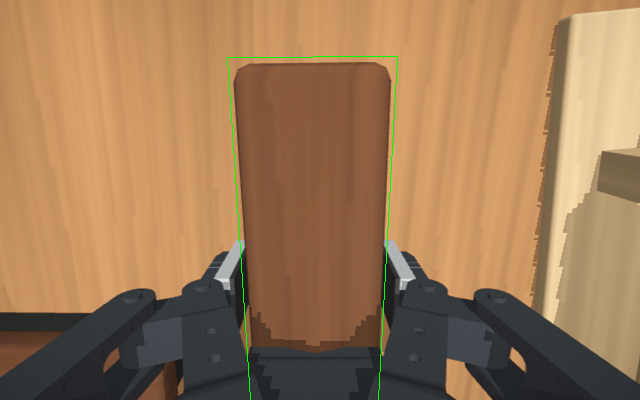

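Brush held square, within 2 mm of centre along its length. I'll lift it and tilt.

Emit:
{"op": "drive_tool", "data": {
  "plan": [
    {"delta_pos": [0,0,-0.1],"angular": [0,0,0]},
    {"delta_pos": [0,0,-0.25],"angular": [0,0,0]},
    {"delta_pos": [0,0,-0.28],"angular": [0,0,0]},
    {"delta_pos": [0,0,-0.28],"angular": [0,0,0]},
    {"delta_pos": [0,0,-0.2],"angular": [0,0,0]},
    {"delta_pos": [0,0,0],"angular": [0,0,0]}
  ]
}}

```text
time: 14.55
ee_pos: [0.4616, -0.0106, 0.2602]
orientation: [3.135, 0.0, 1.603]
ft_force: [0.6, -0.2, -2.3]
width: 0.0527
gripper_force: 63.8
```

```bash
cat >> h.py <<'E'
RP=Rt(RL[:,0],-RL[:,2])
E
python3 - <<'E'
from h import *
p,R,o=tcp(); print(p,o["joint_pos"].round(3),o["width"])
T=L(.026,.002,.20); d,r=tool_delta(T,RP); print(T,d,r,np.linalg.norm(r)/.042,(RP.T@(T-p)/.15).round(3))
E
```

```text
[ 0.46156189 -0.01055719  0.2601762 ] [-0.195 -0.148  1.989  0.002  1.294 -0.228] 0.052741373885224506
[ 0.52051936 -0.05893971  0.24379578] [-0.335  0.382  0.112] [-0.1532  0.0065 -0.0257] 3.701824334211517 [-0.366  0.261  0.262]
```

Emit:
{"op": "drive_tool", "data": {
  "plan": [
    {"delta_pos": [0,0,0],"angular": [-0.0383,0.0016,-0.0064]},
    {"delta_pos": [0,0,0],"angular": [-0.0383,0.0016,-0.0064]},
    {"delta_pos": [0,0,0],"angular": [-0.0383,0.0016,-0.0064]},
    {"delta_pos": [0,0,0],"angular": [-0.0383,0.0016,-0.0064]},
    {"delta_pos": [-0.08,0.06,0.06],"angular": [0,0,0]},
    {"delta_pos": [-0.12,0.08,0.08],"angular": [0,0,0]},
    {"delta_pos": [-0.1,0.07,0.07],"angular": [0,0,0]},
    {"delta_pos": [-0.066,0.051,0.052],"angular": [0,0,0]},
    {"delta_pos": [0,0,0],"angular": [0,0,0]},
    {"delta_pos": [0,0,0],"angular": [0,0,0]},
    {"delta_pos": [0,0,0],"angular": [0,0,0]}
  ]
}}

```text
time: 15.65
ee_pos: [0.5171, -0.058, 0.2375]
orientation: [2.663, -0.003, 1.686]
ft_force: [-1.5, 0.9, -2.3]
width: 0.0526
gripper_force: 63.9
```

```bash
python3 - <<'E'
from h import *
p,R,o=tcp(); print(RL.T@(p-LO),o["joint_pos"].round(3),o["width"],o["ft_force"])
print(tool_delta(L(.026,.002,.1),RP))
E
```

```text
[0.02011675 0.00333287 0.19595665] [-0.376 -0.24   2.17   0.309  0.808 -0.659] 0.05262450301159054 [-1.45492843  0.87756047 -2.26826005]
(array([-0.011,  0.046,  0.639]), array([-0.0033, -0.0009, -0.0005]))
```

Emit:
{"op": "drive_tool", "data": {
  "plan": [
    {"delta_pos": [-0.011,0.046,0.08],"angular": [-0.0033,-0.0009,-0.0005]},
    {"delta_pos": [0,0,0.16],"angular": [0,0,0]},
    {"delta_pos": [0,0,0.16],"angular": [0,0,0]},
    {"delta_pos": [0,0,0.12],"angular": [0,0,0]},
    {"delta_pos": [0,0,0.08],"angular": [0,0,0]},
    {"delta_pos": [0,0,0],"angular": [0,0,0]},
    {"delta_pos": [0,0,0],"angular": [0,0,0]},
    {"delta_pos": [0,0,0],"angular": [0,0,0]}
  ]
}}

```text
time: 16.45
ee_pos: [0.5665, -0.0547, 0.1634]
orientation: [2.65, 0.002, 1.686]
ft_force: [-0.8, 0.0, -1.3]
width: 0.053
gripper_force: 63.8
```

```bash
python3 - <<'E'
from h import *
p,R,o=tcp(); print(RL.T@(p-LO),o["joint_pos"].round(3),o["width"],o["ft_force"])
print(tool_delta(L(.026,.002,.1),RP))
arm.get_image("side"); im=arm.get_image("side")[90:240,260:460,::-1]; cv2.imwrite("pics/s7.png",cv2.resize(im,(800,600),interpolation=cv2.INTER_CUBIC))
E
```

```text
[0.02901071 0.00092733 0.1073649 ] [-0.329  0.003  2.114  0.362  0.605 -0.7  ] 0.05296371147900872 [-0.83270013  0.01576453 -1.27850939]
(array([ 0.007, -0.02 ,  0.049]), array([0.0011, 0.0005, 0.0002]))
```

View pics/s7.png

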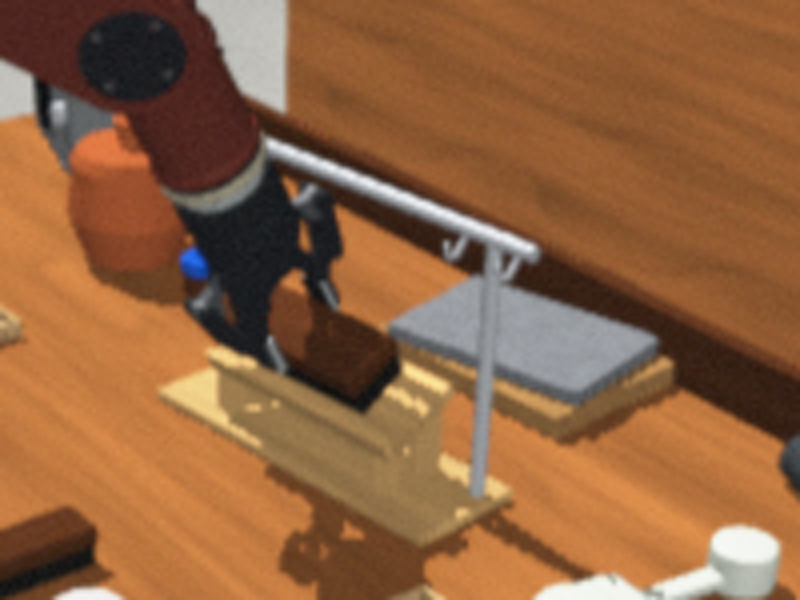

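The brush hangs just above the slope, aligned and behind the lip. Now the final approach by feel.

Emit:
{"op": "drive_tool", "data": {
  "plan": [
    {"delta_pos": [0.004,-0.018,0.03],"angular": [0.001,0,0]},
    {"delta_pos": [0,0,0.03],"angular": [0,0,0]},
    {"delta_pos": [0,0,0.02],"angular": [0,0,0]},
    {"delta_pos": [0,0,0],"angular": [0,0,0]},
    {"delta_pos": [0,0,0],"angular": [0,0,0]}
  ]
}}

```text
time: 17.05
ee_pos: [0.5694, -0.054, 0.1509]
orientation: [2.655, 0.001, 1.686]
ft_force: [-10.1, -1.3, 10.3]
width: 0.0528
gripper_force: 66.2
```

```bash
python3 - <<'E'
from h import *
p,R,o=tcp(); print(RL.T@(p-LO),o["ft_force"],tool_delta(L(.026,.002,.09),RP))
E
```

```text
[0.02574214 0.00132652 0.09497179] [-10.08918935  -1.25462458  10.26398227] (array([0.005, 0.002, 0.033]), array([-0.0006,  0.0002,  0.0003]))
```

Contact came at 0.095, where I expected about 0.090. This could be the lip, so I'll lift, move 4 mm up-slope and feel again.

Emit:
{"op": "drive_tool", "data": {
  "plan": [
    {"delta_pos": [0,0,-0.035],"angular": [0,0,0]},
    {"delta_pos": [0,0.025,0],"angular": [0,0,0]},
    {"delta_pos": [0,0,0.02],"angular": [0,0,0]},
    {"delta_pos": [0,0,0.015],"angular": [0,0,0]},
    {"delta_pos": [0,0,0],"angular": [0,0,0]},
    {"delta_pos": [0,0,0],"angular": [0,0,0]}
  ]
}}

```text
time: 17.65
ee_pos: [0.5726, -0.0533, 0.1517]
orientation: [2.655, 0.0, 1.685]
ft_force: [-0.5, -0.0, -2.2]
width: 0.0529
gripper_force: 64.3
```

```bash
python3 - <<'E'
from h import *
p,R,o=tcp(); print(RL.T@(p-LO),RL.T@o["ft_force"],RL.T@o["torque"])
E
```

```text
[0.02901032 0.0016279  0.09408308] [-1.40984787  0.04122207 -1.68591926] [-0.0132791   0.35745905 -0.00238289]
```

Free at the same depth, so the first contact was the lip. I'll continue down.

Emit:
{"op": "drive_tool", "data": {
  "plan": [
    {"delta_pos": [0,0,0.012],"angular": [0,0,0]},
    {"delta_pos": [0,0,0],"angular": [0,0,0]},
    {"delta_pos": [0,0,0],"angular": [0,0,0]}
  ]
}}

```text
time: 17.95
ee_pos: [0.5736, -0.0533, 0.1506]
orientation: [2.654, 0.001, 1.685]
ft_force: [0.3, -0.4, -2.2]
width: 0.0531
gripper_force: 64.3
```

Emit:
{"op": "drive_tool", "data": {
  "plan": [
    {"delta_pos": [0,0,0.012],"angular": [0,0,0]},
    {"delta_pos": [0,0,0],"angular": [0,0,0]},
    {"delta_pos": [0,0,0],"angular": [0,0,0]}
  ]
}}

```text
time: 18.25
ee_pos: [0.5744, -0.0532, 0.149]
orientation: [2.654, 0.001, 1.685]
ft_force: [-1.1, 0.7, -2.5]
width: 0.053
gripper_force: 64.3
```

```bash
python3 - <<'E'
from h import *
p,R,o=tcp(); print(RL.T@(p-LO),RL.T@o["ft_force"],RL.T@o["torque"])
E
```

```text
[0.02936366 0.00147746 0.09084849] [-2.04044591  0.83485987 -1.73899217] [-0.02165481  0.36491159  0.00479005]
```

Emit:
{"op": "drive_tool", "data": {
  "plan": [
    {"delta_pos": [0,0,0.01],"angular": [0,0,0]},
    {"delta_pos": [0,0,0],"angular": [0,0,0]},
    {"delta_pos": [0,0,0],"angular": [0,0,0]}
  ]
}}

```text
time: 18.55
ee_pos: [0.5752, -0.0532, 0.1477]
orientation: [2.654, 0.001, 1.685]
ft_force: [-0.3, 0.2, -2.3]
width: 0.0527
gripper_force: 64.3
```

Emit:
{"op": "drive_tool", "data": {
  "plan": [
    {"delta_pos": [0,0,0.01],"angular": [0,0,0]},
    {"delta_pos": [0,0,0],"angular": [0,0,0]},
    {"delta_pos": [0,0,0],"angular": [0,0,0]}
  ]
}}

```text
time: 18.85
ee_pos: [0.5758, -0.053, 0.1463]
orientation: [2.654, 0.001, 1.685]
ft_force: [-0.3, -0.5, -1.9]
width: 0.0526
gripper_force: 64.3
```

```bash
python3 - <<'E'
from h import *
p,R,o=tcp(); print(RL.T@(p-LO),RL.T@o["ft_force"],RL.T@o["torque"])
E
```

```text
[0.02936023 0.00150622 0.08782343] [-1.21079898 -0.46705187 -1.48739068] [ 0.02758283  0.34073872 -0.01014898]
```

Emit:
{"op": "drive_tool", "data": {
  "plan": [
    {"delta_pos": [0,0,0.01],"angular": [0,0,0]},
    {"delta_pos": [0,0,0],"angular": [0,0,0]},
    {"delta_pos": [0,0,0],"angular": [0,0,0]}
  ]
}}

```text
time: 19.15
ee_pos: [0.5763, -0.0531, 0.146]
orientation: [2.654, 0.001, 1.686]
ft_force: [-14.6, -0.7, 12.8]
width: 0.0528
gripper_force: 66.5
```

Emit:
{"op": "drive_tool", "data": {
  "plan": [
    {"delta_pos": [0,0,0.01],"angular": [0,0,0]},
    {"delta_pos": [0,0,0],"angular": [0,0,0]},
    {"delta_pos": [0,0,0],"angular": [0,0,0]}
  ]
}}

```text
time: 19.45
ee_pos: [0.5764, -0.0531, 0.1456]
orientation: [2.655, 0.001, 1.687]
ft_force: [-32.2, -1.0, 31.1]
width: 0.0531
gripper_force: 69.8
```

```bash
python3 - <<'E'
from h import *
p,R,o=tcp(); print(RL.T@(p-LO),RL.T@o["ft_force"],RL.T@o["torque"])
E
```

```text
[0.02954459 0.00143036 0.08690543] [-13.68391533   2.74606756  42.54032123] [0.36491363 2.39910269 0.04174157]
```

Firm contact with the slope at 0.087. I'll relax the load and release.

Emit:
{"op": "drive_tool", "data": {
  "plan": [
    {"delta_pos": [0,0,-0.012],"angular": [0,0,0]},
    {"delta_pos": [0,0,0],"angular": [0,0,0]},
    {"delta_pos": [0,0,0],"angular": [0,0,0]}
  ]
}}

```text
time: 19.75
ee_pos: [0.5767, -0.0532, 0.1459]
orientation: [2.653, 0.001, 1.685]
ft_force: [-6.3, -2.3, 6.8]
width: 0.053
gripper_force: 65.8
```

Emit:
{"op": "drive_tool", "data": {
  "plan": [
    {"delta_pos": [0,0,0],"angular": [0,0,0]},
    {"delta_pos": [0,0,0],"angular": [0,0,0]},
    {"delta_pos": [0,0,0],"angular": [0,0,0]},
    {"delta_pos": [0,0,0],"angular": [0,0,0]},
    {"delta_pos": [0,0,0],"angular": [0,0,0]}
  ],
  "claw": 1
}}

```text
time: 20.25
ee_pos: [0.5764, -0.053, 0.1452]
orientation: [2.654, 0.001, 1.685]
ft_force: [0.5, 0.7, 0.2]
width: 0.0854
gripper_force: 0.0
```

Emit:
{"op": "drive_tool", "data": {
  "plan": [
    {"delta_pos": [0,0,-0.06],"angular": [0,0,0]},
    {"delta_pos": [0,0,-0.15],"angular": [0,0,0]},
    {"delta_pos": [0,0,-0.25],"angular": [0,0,0]},
    {"delta_pos": [0,0,-0.25],"angular": [0,0,0]},
    {"delta_pos": [0,0,-0.25],"angular": [0,0,0]},
    {"delta_pos": [0,0,-0.2],"angular": [0,0,0]},
    {"delta_pos": [0,0,0],"angular": [0,0,0]}
  ]
}}

```text
time: 20.95
ee_pos: [0.4961, -0.0631, 0.305]
orientation: [2.646, 0.006, 1.685]
ft_force: [1.0, -0.5, 0.2]
width: 0.0854
gripper_force: 0.0
```

```bash
python3 - <<'E'
from h import *
p,R,o=tcp(); print(RL.T@(p-LO),o["width"])
c=arm.camera_params("wrist"); im=arm.get_image("wrist"); v=im[:,:,::-1].copy()
def poly(P,col,cl=True): cv2.polylines(v,[proj(c,P).astype(np.int32)],cl,col,1)
poly([L(a,b,.008-.002) for a,b in((.002,-.1),(.002,.1),(-.006,.1),(-.006,-.1))],(0,0,255))
poly([L(.0285+a*.027,b*.08,.042-.002) for a,b in((1,1),(1,-1),(-1,-1),(-1,1))],(0,255,0))
cv2.imwrite("pics/w8.png",v)
E
```

```text
[0.03283944 0.00069158 0.26563528] 0.08536321420781275
```

View pics/w8.png

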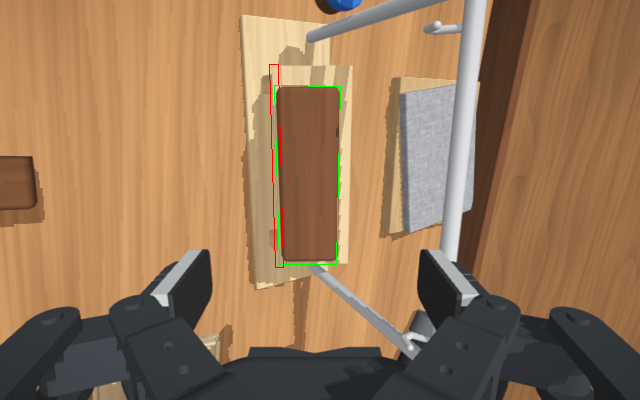

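The brush sits within 2 px of the predicted pose, from (276,87) to (340,261): behind the lip, centred, and released. The 7–8 mm difference between lip contact and face contact matches the lip height. I'm handing in.

```bash
python3 -c "
from cell import arm
print(arm.hand_in())"
```

```text
the job is handed in; nothing more can be done
None
```

I set the tin flat, lid up, in the empty tray, laid the brush bristles down on the slope against the lip, and handed the job in at about 21 s; no verdict came back, but the last camera pictures showed both in place and released.

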